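# Gauge the half-round moulding on the sloping board

### The arm

A 6-joint arm with a two-finger parallel gripper is mounted at the origin on the work surface. World frame = base frame: x ahead of the robot, y to its left, z up, the work surface at z = 0. Lengths are in m, angles in rad, forces in N, time in s.
With the tool pointing down it reaches from about 0.275 to 0.875 m from the base axis. Payload 12.5 kg.
Tool frame: the origin (TCP) lies on the centre line of the jaws, within the pads' length; the fingertips stand env.tip_reach ahead of it and the grasp point (between the pads) lies 6 mm ahead of it (env.tip_reach is the distance from the TCP to the fingertips, in m); z points along the fingers, y is the line along which they close (so a half turn about z gives the same grasp; the last joint's range is limited). The gripper opens to 85 mm and grips with 20 to 120 N. Pads are 22 mm wide; open, the fingers measure 114 mm over their backs; the gripper's body (76 mm by 85 mm) begins 54 mm behind the grasp point. The pads swing forward as they close: fully open they stand 13 mm farther back than shut.
Start: joints at [1.052, 0.351, 1.652, -0, 1.139, -0.085], TCP at [0.231, 0.499, 0.256] pointing down, gripper open.
Joint ranges: [-2.75, 2.75], [-0.79, 2.1], [0.01, 2.65], [-1.57, 4.71], [0.07, 3.14], [-2.87, 2.87]. Speed limits (rad/s): [2.22, 2.22, 2.79, 3.14, 3.14, 3.14].

### API

Orientations are given as a unit quaternion [x, y, z, w].
In Python, from bench import env gives the robot as it stands.
- The arm moves only by the shell command python3 shift.py 'ROWS' [OPENING] [FORCE]. ROWS is one flat JSON list of numbers that holds 1 to 12 rows one after another, with no inner brackets; each row has 6 numbers: dx, dy, dz in shares of the most that a row can go, 1 being 62.5 mm, then a rotation vector rx, ry, rz in shares of pi rad (1.0 is pi rad); each row shifts and turns the commanded pose from where the row before left it, along the tool's axes as they then stand; what a row does not reach is not made up. A row lasts 1/8 s, in which the tool goes at most 0.0625 m and 0.188 rad, less where a joint would pass 70% of its speed; a pose out of reach is approached as far as the arm can. OPENING is the finger opening in m, set as the command begins (- or left out keeps the last). The fingers move at their own pace and stop on an object; FORCE is the grip in N (left out, the last holds). Time passes only in rows, so rows that do not move let the fingers close. It prints the time, the measured TCP pose, the force, the opening and the grip force at its end. A shift or turn number past 1, either way, is cut back to 1. Input that does not fit is refused with a message, and nothing moves.
- env.get_obs(): the state, without advancing time (a new reading comes with each control period).
- env.camera(name): name is "side" or "top" or "wrist"; returns (picture, depth): 420x560x3 uint8, red, green, blue; 420x560 float32, m along the optical axis (not along the pixel's ray), 0 where there is no reading.
- env.get_calibration(name): a dict with "fx", "fy", "cx", "cy" (pixels), "D" ([k1, k2, p1, p2, k3] as OpenCV has them; the pictures are not rectified), "origin" and "attitude" of the camera in the world. Camera axes: x right, y up, looking along -z (the intrinsics and any distortion apply to the point x, -y, -z); pixel columns grow to the right and rows downward; lengths in m; the calibration is good to about 2 mm. A picture is of the moment at which its call begins: read the wrist's pose just before it. get_calibration takes no time and is no camera call; for the wrist camera it gives the pose at the moment of the call.
- env.job_done(): hands the job in; it is judged then, once.
The state is a dict: "clock": time; "joint_positions": joint angles; "dq": joint speeds; "tau": joint torques, N m; "eef_pos": TCP position; "ee_rot": TCP orientation; "contact_force": force on the tool from outside, world axes, zero at the start; "wrist_torque": the same for the moment, N m; "opening": finger opening in m; "grip_force": force on a finger pad.
Only numpy, scipy, OpenCV 4.12 (cv2) and the standard library are available. Lean on these libraries where they do the work, as an engineer would, in place of code of your own. Each camera call takes 0.05 s, during which the arm holds its last target. There are 200 camera calls.

### The job

Pick up the height gauge by its black grip and, holding it, lower it squarely over the half-round wooden moulding on the sloping board, so that its sprung foot rests on the moulding and both its legs rest on the board, and keep it there for about a second. Then set the gauge down gently, upright and near the middle of the round stone slab, and let go. Press lightly, leave the moulding on the board, and do not disturb the other sticks, pots and jars.

Things in the scene. Friction and masses are not known exactly. Their poses are not given: they have to be found in the camera images.
- gauge: Loose bridge-shaped gauge, about 0.4 kg, upright on the bench (z=0) at the start; works either way round. Origin: centre, at the level of the leg soles; z up, y along the bridge. Two aluminium legs, each 50 (x) by 14 (y), 46 high, centred at y = -42 and +42 (70 clear between); on them a 50 x 98 crossbar, z 46 to 58; above it the black grip. Let go on the slope it falls. Sizes in mm.
- gauge_foot (a joint): Sprung slide foot (steel disc 18 mm across, on the gauge's centre line between the legs). Value: height of its underside above the leg soles in m, so with both legs flat on a surface it reads the height of the thing under it: 0 when free or on a flat surface, at most 0.036. The spring pushes it down with 1.2 N at 0 and 60 N/m more.
- foot_tip (a point): Centre of the underside of the gauge's sprung foot; it moves up the gauge's z with the reading.
- board: Fixed grey-faced board, 220 mm up the slope (x), 310 across (y), 15 thick, tilted 28 degrees, facing the robot; z: its normal; origin: centre of its underside; face at z = 15. A ledge on its lower edge rises 9 mm above the face, inner side at x = -100. Three plain wooden sticks lie on it side by side, 95 mm apart, running up the slope, lower ends at the ledge; their order varies.
- moulding: The half-round moulding: loose wooden stick 170 mm long (x, up the slope), 24 mm wide, with flat underside and rounded top, 24 mm high at its crest. Origin: centre of its underside (on the board's face), z normal to the board.
- lath: Bystander on the board: flat lath 170 x 36 x 10 mm. Origin: centre of its underside.
- square_bar: Bystander on the board: square bar 170 x 32 x 32 mm. Origin: centre of its underside.
- slab: Fixed round stone slab lying flat on the bench, 150 mm across and 14 mm thick. Origin: centre of its underside; top at 14 mm.
- brush_pot: Bystander: white pot 80 mm across and 100 mm high with paint brushes standing in it, tips to about 210 mm. Origin: centre of its underside.
- paint_jar: Bystander: jar with white cap, 56 mm across and 65 mm high. Origin: centre of its underside.
- cup: Bystander: steel cup 70 mm across and 80 mm high. Origin: centre of its underside.
- dipper: Bystander: small steel oil pot 36 mm across and 30 mm high. Origin: centre of its underside.
- gauge_grip (a point): Centre of the gauge's black grip at the height to pinch it, 100 mm above the soles (gauge z). The grip is upright, 24 (gauge x) by 30 (gauge y) mm, from 58 to 128 mm above the soles; pinch its flat sides that face y. The -x face has a white scale with a steel pointer.

How it is judged:
By the outcome, as a careful person would: the job done as asked, in the order asked, and still so for the second after the job is handed in, with the robot touching nothing.
It also fails if it takes over 54 s, if anything falls off the work surface, if the arm or the gripper's body presses on something with over 40 N, if the wrist force passes 120 N, or if a joint passes its speed limit or range.

## Working session

There is one attempt and no reset: what is moved stays moved. The work goes in short steps, Python scripts to look and compute and a shell command to move; the robot and the scene stay as the last step left them, time stands still between calls to the robot, and variables do not carry over. Pictures are saved under pics/ and viewed, at most 10 in all, crops included, and the job is handed in when it is done.

```bash
ls; mkdir -p pics
cat > h.py <<'E'
import numpy as np, cv2
from scipy.spatial.transform import Rotation as R
from bench import env
def snap(n):
    c=env.get_calibration(n); p,d=env.camera(n); return c,p,d
def pose(c):
    a=np.array(c['attitude'],float)
    M=a if a.shape==(3,3) else R.from_quat(a).as_matrix()
    return np.array(c['origin'],float),M
def rays(c,uv):
    K=np.array([[c['fx'],0,c['cx']],[0,c['fy'],c['cy']],[0,0,1.]])
    q=cv2.undistortPoints(np.array(uv,float).reshape(-1,1,2),K,np.array(c['D'],float)).reshape(-1,2)
    o,M=pose(c)
    return o,np.c_[q[:,0],-q[:,1],-np.ones(len(q))]@M.T
def pts(c,uv,d):  # using depth
    uv=np.array(uv).reshape(-1,2); o,r=rays(c,uv)
    z=d[uv[:,1].astype(int),uv[:,0].astype(int)]
    return o+r*z[:,None]
def onz(c,uv,z):
    o,r=rays(c,uv); return o+r*((z-o[2])/r[:,2])[:,None]
E
python3 - <<'E'
from h import *
for n in ("top","side"):
    c,p,d=snap(n); cv2.imwrite(f"pics/{n}0.png",p[:,:,::-1]); np.savez(f"{n}0.npz",p=p,d=d); print(n,c,(d>0).mean())
print(env.get_obs(),env.tip_reach)
E
```

```text
bench.py
pics
shift.py
top {'fx': 529.8164277994811, 'fy': 529.8164277994811, 'cx': 272.04239906305435, 'cy': 210.3516620791063, 'D': array([0.01404584, 0.        , 0.        , 0.        , 0.        ]), 'origin': array([ 0.39093138, -0.00422066,  1.46514049]), 'attitude': array([-0.05139677,  0.04605395,  0.71456927, -0.6961524 ])} 0.9959183673469387
side {'fx': 443.1797967662901, 'fy': 443.1797967662901, 'cx': 285.65099665630805, 'cy': 213.4567003824803, 'D': array([-0.06066108,  0.        ,  0.        ,  0.        ,  0.        ]), 'origin': array([ 0.21405527, -0.56501644,  0.8553808 ]), 'attitude': array([ 0.32691064, -0.09728161, -0.26262685,  0.90260338])} 0.9960119047619047
{'clock': 0.1, 'joint_positions': array([ 1.05239183e+00,  3.51156141e-01,  1.65237965e+00,  5.95344406e-06,
        1.13907835e+00, -8.46209530e-02]), 'dq': array([ 0.0011436 , -0.00037235, -0.000211  ,  0.00127892, -0.00146591,
        0.00044757]), 'tau': array([ 1.04233855e-03, -5.06824958e+01, -2.91886818e+01, -1.10603223e-04,
        2.46677861e-03,  4.18275761e-05]), 'eef_pos': array([0.23101777, 0.49882621, 0.25581916]), 'ee_rot': array([ 2.15196450e-01,  9.76570646e-01, -4.86902098e-04, -1.54254537e-04]), 'contact_force': array([ 0.1776945 , -0.33630183, -0.36529801]), 'wrist_torque': array([ 0.00815172,  0.04332661, -0.04366376]), 'grip_force': 0.0, 'opening': 0.08563136344623312} 0.025
```

View pics/top0.png

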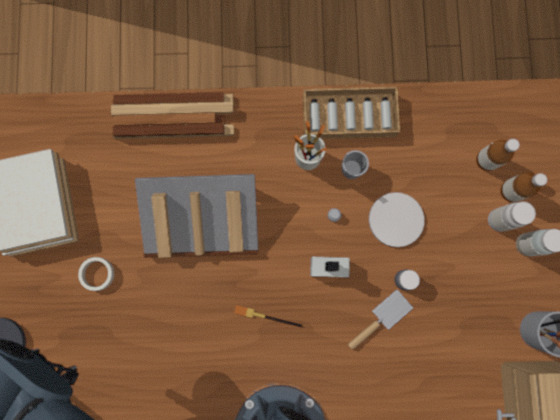

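View pics/side0.png

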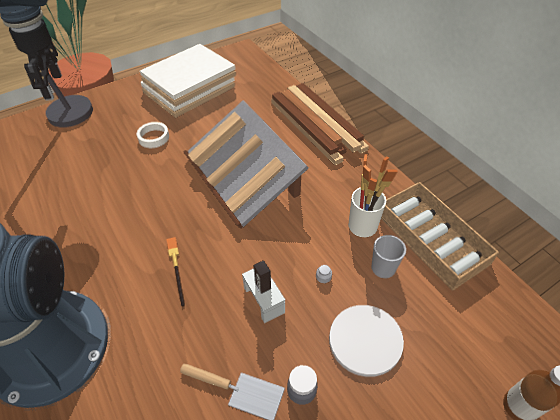

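The top view shows the gauge at about (330,267), the slab at (397,220), and the board around (198,215). Its sticks are at columns 161, 197 (narrowest) and 235. The side view confirms this layout. Next I'll measure.

```bash
cat > m.py <<'E'
from h import *
def grid(n):
    z=np.load(f"{n}0.npz"); c=env.get_calibration(n); p,d=z['p'],z['d']
    v,u=np.mgrid[0:420,0:560]; P=pts(c,np.c_[u.ravel(),v.ravel()],d).reshape(420,560,3)
    return c,p,d,P
def fitplane(Q):
    for _ in range(6):
        m=Q.mean(0); n=np.linalg.svd(Q-m,full_matrices=False)[2][2]; n*=np.sign(n[2]); r=(Q-m)@n; Q=Q[abs(r)<max(.0015,1.5*r.std())]
    return m,n,len(Q),r.std()
for n,box in (("top",(140,258,180,250)),("side",(188,305,105,222))):
    c,p,d,P=grid(n); hsv=cv2.cvtColor(p,cv2.COLOR_RGB2HSV)
    u0,u1,v0,v1=box; M=np.zeros((420,560),np.uint8); M[v0:v1,u0:u1]=1
    g=(hsv[...,1]<60)&(M>0)&(d>0)&(P[...,2]>.02)
    m,nn,k,s=fitplane(P[g]); print(n,"board",m,nn,np.degrees(np.arccos(nn[2])),k,s)
    up=np.array([0,0,1])-nn*nn[2]; up/=np.linalg.norm(up); ac=np.cross(nn,up)
    H=(P-m)@nn
    Q=P[g]; L=np.c_[(Q-m)@up,(Q-m)@ac]; print(" face extents",np.percentile(L,[1,99],axis=0).round(4).tolist())
    wood=((hsv[...,1]>=60)&(M>0)&(H>.004)&(H<.045)).astype(np.uint8)
    N,lab,st,_=cv2.connectedComponentsWithStats(wood)
    for i in range(1,N):
        if st[i,4]<150: continue
        w=lab==i; h=H[w]; top=w&(H>np.percentile(h,85)-.004)
        X=P[top]; l=np.c_[(X-m)@up,(X-m)@ac].astype(np.float32); r=cv2.minAreaRect(l)
        print(" stick",st[i].tolist(),"h pct",np.percentile(h,[20,50,80,95]).round(4),"centre",X.mean(0).round(4),"rect",np.round(r[1],3),r[2], "max", h.max().round(4))
    Z=P[...,2]
    # bench, slab, gauge
    for nm,(a,b) in (("slab",{"top":(397,220),"side":(367,341)}[n]),("gauge",{"top":(330,267),"side":(264,285)}[n])):
        B=np.zeros((420,560),bool); B[b-48:b+48,a-48:a+48]=1
        if nm=="slab": w=(hsv[...,1]<70)&(hsv[...,2]>90)&B&(Z>.008)&(Z<.02)
        else: w=B&(Z>.04)&(Z<.14)&(np.hypot(*(P[...,:2]-P[b,a,:2]).transpose(2,0,1))<.09)
        X=P[w]; print(nm,len(X),X.mean(0).round(4),cv2.minEnclosingCircle(X[:,:2].astype(np.float32)),np.median(X[:,2]))
        if nm=="gauge":
            for lo,hi in ((.05,.066),(.12,.14)):
                Y=X[(X[:,2]>lo)&(X[:,2]<hi)]; print("  ",lo,len(Y),np.median(Y[:,2]),cv2.minAreaRect(Y[:,:2].astype(np.float32)))
E
python3 m.py
```

```text
top board [0.58449201 0.19749698 0.07753436] [-0.47062109 -0.00190963  0.88233335] 28.074871747361236 2425 0.00099677760858762
 face extents [[-0.1066, -0.1488], [0.0891, 0.1541]]
 stick [226, 191, 17, 59, 779] h pct [0.0075 0.0097 0.0121 0.0142] centre [0.5583 0.1036 0.0762] rect [0.165 0.036] 0.13946165144443512 max 0.0182
 stick [151, 193, 21, 57, 787] h pct [0.0273 0.0312 0.0339 0.036 ] centre [0.5552 0.2955 0.0998] rect [0.032 0.149] 89.83200073242188 max 0.0407
 stick [190, 193, 14, 57, 524] h pct [0.0178 0.0217 0.0248 0.0275] centre [0.5581 0.2024 0.091 ] rect [0.155 0.022] 0.18451721966266632 max 0.0348
slab 2173 [ 0.559  -0.3373  0.0138] ((0.5980273485183716, -0.3014947175979614), 0.12752169370651245) 0.013751340791577027
gauge 716 [ 0.4322 -0.1447  0.0708] ((0.43342867493629456, -0.14613793790340424), 0.05386330187320709) 0.058910531372720065
   0.05 564 0.057829076250833444 ((0.4325854480266571, -0.1466490924358368), (0.09854231029748917, 0.050166741013526917), 86.83436584472656)
   0.12 117 0.12756928127205325 ((0.43305861949920654, -0.14609628915786743), (0.0307617522776
[... 350 characters left out ...]
.4451485872268677 max 0.0365
 stick [188, 191, 22, 31, 345] h pct [0.0065 0.0108 0.016  0.021 ] centre [0.3997 0.1579 0.0007] rect [0.029 0.078] 0.22238758206367493 max 0.0266
slab 4044 [ 0.5538 -0.3393  0.0143] ((0.5555078387260437, -0.3358772099018097), 0.07578107714653015) 0.014259446633495043
gauge 1227 [ 0.4243 -0.1566  0.0746] ((0.42846277356147766, -0.14508338272571564), 0.05465500056743622) 0.05899409769520869
   0.05 724 0.05797640801067644 ((0.42909982800483704, -0.14448556303977966), (0.1003386378288269, 0.05071534216403961), 87.58312225341797)
   0.12 188 0.1278442770082257 ((0.429021418094635, -0.14484331011772156), (0.030861254781484604, 0.02431907132267952), 87.27714538574219)
```

```bash
cat >> h.py <<'E'
def frame(z,y):  # tool frame with z along fingers, y approx
    z=np.array(z,float)/np.linalg.norm(z); x=np.cross(y,z); x/=np.linalg.norm(x); return R.from_matrix(np.c_[x,np.cross(z,x),z])
def plan(p,Rt):
    o=env.get_obs(); Rc=R.from_quat(o['ee_rot']); d=np.array(p)-o['eef_pos']
    print("clock",o['clock'],"trans cur axes",(Rc.inv().apply(d)).round(4),"trans target axes",(Rt.inv().apply(d)).round(4),"rotvec",(Rc.inv()*Rt).as_rotvec().round(4),"j",o['joint_positions'].round(2))
E
python3 - <<'E'
from h import *
a=np.radians(87.3)
plan([.431,-.1455,.25],frame([0,0,-1],[np.cos(a),np.sin(a),0]))
from m import grid
for n,(a,b) in (("top",(397,220)),("side",(367,341))):
    c,p,d,P=grid(n); hsv=cv2.cvtColor(p,cv2.COLOR_RGB2HSV)
    w=((hsv[...,1]<70)&(hsv[...,2]>120)&(P[...,2]>.009)&(P[...,2]<.02)).astype(np.uint8)
    N,lab,st,_=cv2.connectedComponentsWithStats(w); i=lab[b,a]; cn=max(cv2.findContours((lab==i).astype(np.uint8),0,1)[0],key=len).reshape(-1,2)
    h=cv2.convexHull(cn).reshape(-1,2); X=onz(c,h,.014)[:,:2]
    print(n,cv2.minEnclosingCircle(X.astype(np.float32)), cv2.fitEllipse(X.astype(np.float32)))
E
```

```text
clock 0.1 trans cur axes [-0.4523 -0.5006  0.0063] trans target axes [-0.2301 -0.6342  0.0058] rotvec [-1.000e-03 -3.000e-04 -3.867e-01] j [ 1.05  0.35  1.65  0.    1.14 -0.08]
top board [0.58449201 0.19749698 0.07753436] [-0.47062109 -0.00190963  0.88233335] 28.074871747361236 2425 0.00099677760858762
 face extents [[-0.1066, -0.1488], [0.0891, 0.1541]]
 stick [226, 191, 17, 59, 779] h pct [0.0075 0.0097 0.0121 0.0142] centre [0.5583 0.1036 0.0762] rect [0.165 0.036] 0.13946165144443512 max 0.0182
 stick [151, 193, 21, 57, 787] h pct [0.0273 0.0312 0.0339 0.036 ] centre [0.5552 0.2955 0.0998] rect [0.032 0.149] 89.83200073242188 max 0.0407
 stick [190, 193, 14, 57, 524] h pct [0.0178 0.0217 0.0248 0.0275] centre [0.5581 0.2024 0.091 ] rect [0.155 0.022] 0.18451721966266632 max 0.0348
slab 2173 [ 0.559  -0.3373  0.0138] ((0.5980273485183716, -0.3014947175979614), 0.12752169370651245) 0.013751340791577027
gauge 716 [ 0.4322 -0.1447  0.0708] ((0.43342867493629456, -0.14613793790340424), 0.05386330187320709) 0.058910531372720065
   0.05 564 0.057829076250833444 ((0.4325854480266571, -0.
[... 882 characters left out ...]
6, -0.14508338272571564), 0.05465500056743622) 0.05899409769520869
   0.05 724 0.05797640801067644 ((0.42909982800483704, -0.14448556303977966), (0.1003386378288269, 0.05071534216403961), 87.58312225341797)
   0.12 188 0.1278442770082257 ((0.429021418094635, -0.14484331011772156), (0.030861254781484604, 0.02431907132267952), 87.27714538574219)
top ((0.558391273021698, -0.33780577778816223), 0.07498635351657867) ((0.5584564805030823, -0.3377475142478943), (0.14775608479976654, 0.14912161231040955), 49.72507858276367)
side ((0.5559957027435303, -0.33729639649391174), 0.07605638355016708) ((0.5556294322013855, -0.3368278741836548), (0.14806075394153595, 0.15103644132614136), 118.49828338623047)
```

The rows are not in the units I measure in: shifts go in shares of 62.5 mm and turns go in shares of pi rad. I convert before sending: -0.05 m is -0.8, -0.02 m is -0.32, -0.129 rad / 3.1416 = -0.0411.

```bash
python3 shift.py '[0, 0, -0.16, 0, 0, -0.0411, 0, 0, -0.16, 0, 0, -0.0411, 0, 0, -0.16, 0, 0, -0.041, -0.32, -0.8, 0, 0, 0, 0, -0.32, -0.8, 0, 0, 0, 0, -0.32, -0.8, 0, 0, 0, 0, -0.32, -0.8, 0, 0, 0, 0, -0.32, -0.8, 0, 0, 0, 0, -0.32, -0.8, 0, 0, 0, 0, 0, 0, 0, 0, 0, 0, 0, 0, 0, 0, 0, 0]' 0.085
python3 - <<'E'
from h import *
c,p,d=snap("wrist"); np.savez("w1.npz",p=p,d=d,c=c); cv2.imwrite("pics/w1.png",p[:,:,::-1]); print(c['origin'],c['attitude'])
a=np.radians(87.3)
plan([.431,-.1455,.25],frame([0,0,-1],[np.cos(a),np.sin(a),0]))
E
```

```text
clock: 1.48
eef_pos: [0.3368, 0.1939, 0.2863]
ee_rot: [0.024, 1.0, 0.0, -0.0]
contact_force: [0.1, 1.1, 0.4]
opening: 0.085
grip_force: 0.0
[0.26620413 0.19769336 0.40268362] [-0.10237875 -0.09739821  0.68298656  0.71663208]
clock 1.525 trans cur axes [-0.1101 -0.3351  0.0362] trans target axes [-0.1102 -0.335   0.0362] rotvec [ 0.0001 -0.0003  0.0006] j [ 0.4   0.01  1.99  0.    1.14 -1.12]
```

View pics/w1.png

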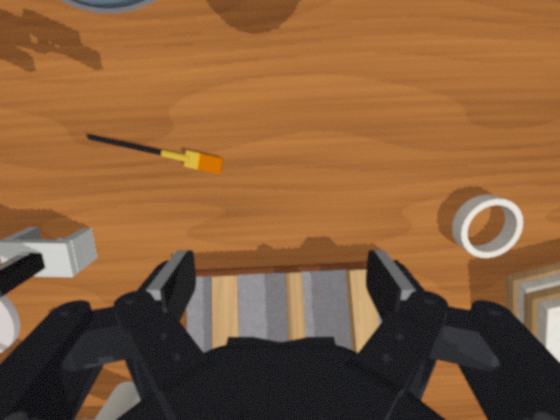

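The wrist view shows the lower end of the board. The moulding is in the middle at about (295,310), with the lath near (225,310) and the square bar near (365,310). I'll locate the crest in all three views.

```bash
sed -i 's/^for n,box in/if __name__=="__main__":\n  for n,box in/; ' m.py
python3 - <<'E'
import re
s=open('m.py').read(); a,b=s.split('if __name__=="__main__":\n'); open('m.py','w').write(a)
E
cat >> m.py <<'E'
def wgrid(f):
    z=np.load(f,allow_pickle=True); c=z['c'].item(); d=z['d']; v,u=np.mgrid[0:420,0:560]
    return c,z['p'],d,pts(c,np.c_[u.ravel(),v.ravel()],d).reshape(420,560,3)
E
python3 - <<'E'
from m import *
for n,G,box in (("top",grid("top"),(140,258,180,250)),("side",grid("side"),(188,305,105,222)),("wrist",wgrid("w1.npz"),(205,350,275,345))):
    c,p,d,P=G; hsv=cv2.cvtColor(p,cv2.COLOR_RGB2HSV); u0,u1,v0,v1=box
    M=np.zeros((420,560),bool); M[v0:v1,u0:u1]=1; M&=(d>0)
    g=M&(hsv[...,1]<60)&(P[...,2]>.02); m,nn,k,s=fitplane(P[g])
    up=np.array([0,0,1])-nn*nn[2]; up/=np.linalg.norm(up); ac=np.cross(nn,up)
    print(n,"n",nn.round(4),"face z at x=.55,y=.2:",m[2]-(nn[0]*(.55-m[0])+nn[1]*(.2-m[1]))/nn[2],"ac",ac.round(4),k,s)
    H=(P-m)@nn
    # moulding band
    for lo,hi in ((.012,.03),(.02,.03)):
        w=M&(abs(P[...,1]-.2)<.03)&(H>lo)&(H<hi); X=P[w]
        print("  ",len(X),"x",X[:,0].min().round(3),X[:,0].max().round(3),"y mid-of-range",np.percentile(X[:,1],[2,50,98]).round(4),"hmax",np.percentile(H[w],95).round(4),"dy/dx",np.polyfit(X[:,0],X[:,1],1).round(3))
E
```

```text
top n [-0.4706 -0.0019  0.8823] face z at x=.55,y=.2: 0.05914234988455206 ac [-0.0041  1.     -0.    ] 2425 0.00099677760858762
   503 x 0.488 0.629 y mid-of-range [0.1912 0.2013 0.2138] hmax 0.0271 dy/dx [0.005 0.199]
   337 x 0.488 0.625 y mid-of-range [0.1922 0.2024 0.2118] hmax 0.0276 dy/dx [0.006 0.199]
side n [-0.469  -0.0056  0.8832] face z at x=.55,y=.2: 0.06141539824356361 ac [-0.012   0.9999 -0.    ] 2975 0.0008122257038636957
   594 x 0.396 0.625 y mid-of-range [0.1762 0.1988 0.2125] hmax 0.0253 dy/dx [0.052 0.171]
   341 x 0.47 0.621 y mid-of-range [0.1943 0.2026 0.2128] hmax 0.0257 dy/dx [0.007 0.199]
wrist n [ 0.8178 -0.0677  0.5715] face z at x=.55,y=.2: 0.016081881785197108 ac [-0.0825 -0.9966  0.    ] 2290 0.007384993743074904
   586 x 0.526 0.557 y mid-of-range [0.1711 0.2003 0.2288] hmax 0.0293 dy/dx [-0.236  0.328]
   337 x 0.532 0.557 y mid-of-range [0.1709 0.2002 0.2288] hmax 0.0295 dy/dx [-0.317  0.373]
```

In the tool's units: -0.042 m is -0.672, -0.041 m is -0.656.

```bash
python3 shift.py '[-0.224, -0.672, 0, 0, 0, 0, -0.224, -0.672, 0, 0, 0, 0, -0.224, -0.672, 0, 0, 0, 0, -0.224, -0.672, 0, 0, 0, 0, -0.224, -0.672, 0, 0, 0, 0, -0.224, -0.672, 0, 0, 0, 0, -0.208, -0.672, 0, 0, 0, 0, -0.208, -0.656, 0, 0, 0, 0, 0, 0, 0, 0, 0, 0, 0, 0, 0, 0, 0, 0, 0, 0, 0, 0, 0, 0]'
python3 - <<'E'
from h import *
c,p,d=snap("wrist"); np.savez("w2.npz",p=p,d=d,c=c); cv2.imwrite("pics/w2.png",p[:,:,::-1])
a=np.radians(87.3)
plan([.431,-.1455,.106],frame([0,0,-1],[np.cos(a),np.sin(a),0]))
E
```

```text
clock: 2.9
eef_pos: [0.431, -0.1448, 0.2863]
ee_rot: [0.023, 1.0, 0.0, -0.0]
contact_force: [0.5, -0.6, -0.3]
opening: 0.0849
grip_force: 0.0
clock 2.95 trans cur axes [ 0.     -0.0005  0.1804] trans target axes [ 0.     -0.0005  0.1804] rotvec [0.0001 0.0001 0.0017] j [-0.43  0.14  1.85  0.    1.15 -1.95]
```

View pics/w2.png

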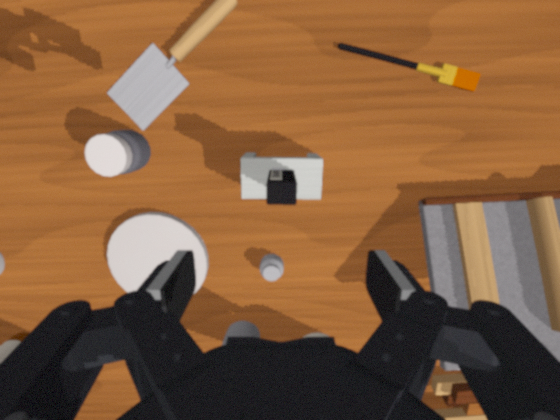

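The gauge sits at about (281,180), bridge across the image, grip top at (281,195). I'll check its position from depth.

Run:
```python
from m import *
c,p,d,P=wgrid("w2.npz"); Z=P[...,2]; print(c['origin'])
B=np.zeros((420,560),bool); B[145:215,230:335]=1; B&=d>0
for lo,hi in ((.05,.066),(.115,.14)):
    Y=P[B&(Z>lo)&(Z<hi)]; print(lo,len(Y),np.median(Y[:,2]),Y.mean(0),cv2.minAreaRect(Y[:,:2].astype(np.float32)))
```

```text
[ 0.36039709 -0.14120893  0.40272481]
0.05 2484 0.05697140100433626 [ 0.42867112 -0.14316143  0.05693252] ((0.4321139454841614, -0.1433809995651245), (0.09791728109121323, 0.0502346009016037), 86.43350219726562)
0.115 759 0.12681984789425238 [ 0.43052708 -0.14347502  0.12629847] ((0.4316613972187042, -0.1435118168592453), (0.03006189502775669, 0.024200281128287315), 83.92887115478516)
```

In the tool's units: 0.04 m is 0.64, 0.03 m is 0.48, 0.003 rad / 3.1416 = 0.001.

```bash
python3 shift.py '[0, 0, 0.64, 0, 0, 0.001, 0, 0, 0.64, 0, 0, 0.001, 0, 0, 0.64, 0, 0, 0.001, 0, 0, 0.48, 0, 0, 0, 0, 0, 0.32, 0, 0, 0, 0, 0, 0.16, 0, 0, 0, 0, 0, 0, 0, 0, 0, 0, 0, 0, 0, 0, 0]'
python3 shift.py '[0, 0, 0, 0, 0, 0, 0, 0, 0, 0, 0, 0, 0, 0, 0, 0, 0, 0, 0, 0, 0, 0, 0, 0, 0, 0, 0, 0, 0, 0, 0, 0, 0, 0, 0, 0, 0, 0, 0, 0, 0, 0, 0, 0, 0, 0, 0, 0]' 0.02 50
```

```text
clock: 3.95
eef_pos: [0.4315, -0.1461, 0.1071]
ee_rot: [0.028, 1.0, -0.0, 0.001]
contact_force: [0.9, -0.7, 1.1]
opening: 0.085
grip_force: 0.0
clock: 4.95
eef_pos: [0.431, -0.146, 0.1063]
ee_rot: [0.028, 1.0, 0.0, -0.0]
contact_force: [0.4, 3.3, 2.0]
opening: 0.0293
grip_force: 54.6
```

In the tool's units: -0.04 m is -0.64, -0.02 m is -0.32.

```bash
python3 shift.py '[0, 0, -0.16, 0, 0, 0, 0, 0, -0.32, 0, 0, 0, 0, 0, -0.64, 0, 0, 0, 0, 0, -0.64, 0, 0, 0, 0, 0, -0.64, 0, 0, 0, 0, 0, 0, 0, 0, 0, 0, 0, 0, 0, 0, 0]'
cat > b.py <<'E'
from h import *
n=np.array([-.4695,-.0035,.8829]); n/=np.linalg.norm(n)
def face(x,y): return np.array([x,y,.0602+(x-.55)*.5318+(y-.2)*.004])
Rt=frame(-n,[-.007,1,0]); F=face(.552,.2025)
E
python3 - <<'E'
from b import *
o=env.get_obs(); print(o['opening'],o['grip_force'],o['contact_force'])
plan(F+n*(.1063+.07),Rt)
E
```

```text
clock: 5.82
eef_pos: [0.4303, -0.1459, 0.2552]
ee_rot: [0.028, 1.0, 0.0, -0.001]
contact_force: [-0.4, 0.2, -5.0]
opening: 0.0295
grip_force: 53.8
0.029464438335161762 53.84885609149933 [-0.39296903  0.21506948 -5.03887974]
clock 5.825 trans cur axes [-0.0194  0.3494  0.0384] trans target axes [-0.0185  0.3475  0.0533] rotvec [-0.0152 -0.4902 -0.0621] j [-0.43  0.18  1.89 -0.    1.08 -1.94]
```

In the tool's units: 0.045 m is 0.72, 0.035 m is 0.56.

```bash
python3 shift.py '[0, 0.32, 0, 0, 0, 0, -0.032, 0.56, 0, 0, 0, 0, -0.032, 0.64, 0, 0, 0, 0, -0.048, 0.72, 0, 0, 0, 0, -0.048, 0.72, 0, 0, 0, 0, -0.048, 0.72, 0, 0, 0, 0, -0.048, 0.72, 0, 0, 0, 0, -0.032, 0.64, 0, 0, 0, 0, -0.016, 0.544, 0, 0, 0, 0, 0, 0, 0, 0, 0, 0, 0, 0, 0, 0, 0, 0]'
python3 shift.py '[0, 0, 0, -0.001, -0.0255, -0.0032, 0, 0, 0, -0.001, -0.0382, -0.0048, 0, 0, 0, -0.001, -0.0382, -0.0048, 0, 0, 0, -0.001, -0.0382, -0.0048, 0, 0, 0, -0.001, -0.0159, -0.0022, 0, 0, 0, 0, 0, 0, 0, 0, 0, 0, 0, 0]'
python3 - <<'E'
from b import *
for n_ in ("side","top"):
    c,p,d=snap(n_); np.savez(n_+"3.npz",p=p,d=d); cv2.imwrite(f"pics/{n_}3.png",p[:,:,::-1])
plan(F+n*(.1063+.07),Rt)
E
```

```text
clock: 7.2
eef_pos: [0.469, 0.2008, 0.2549]
ee_rot: [0.028, 1.0, -0.001, -0.001]
contact_force: [0.5, -0.5, -4.7]
opening: 0.0292
grip_force: 53.9
clock: 8.07
eef_pos: [0.4697, 0.2008, 0.2562]
ee_rot: [-0.003, 0.97, 0.0, 0.242]
contact_force: [-0.5, 0.3, -4.4]
opening: 0.0298
grip_force: 53.9
clock 8.175 trans cur axes [0.019  0.0009 0.0344] trans target axes [0.019  0.0009 0.0344] rotvec [-0.0012  0.0006 -0.0002] j [ 0.4   0.13  2.02 -0.35  0.56 -0.93]
```

View pics/side3.png

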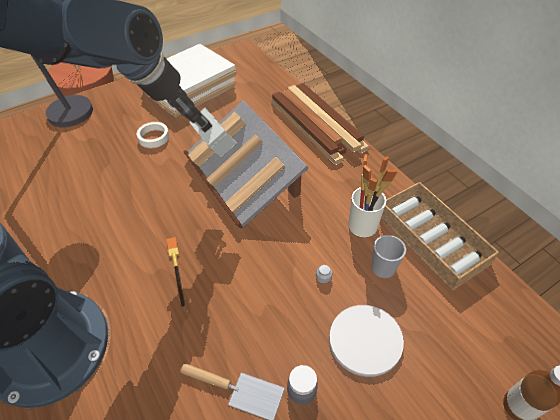

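The gauge is held tilted over the board, with its leg face near (218,140). I'll check its tilt from that face.

Run:
```python
from b import *
z=np.load("side3.npz"); c=env.get_calibration("side"); p,d=z['p'],z['d']; v,u=np.mgrid[0:420,0:560]; P=pts(c,np.c_[u.ravel(),v.ravel()],d).reshape(420,560,3)
B=np.zeros((420,560),bool); B[115:165,190:245]=1; hsv=cv2.cvtColor(p,cv2.COLOR_RGB2HSV)
tcp=env.get_obs()['eef_pos']; Q=Rt.inv().apply((P-tcp).reshape(-1,3)).reshape(P.shape)  # tool axes
w=B&(d>0)&(hsv[...,1]<60)&(abs(Q[...,1])<.06)&(Q[...,2]>.03)&(Q[...,2]<.125)
X=Q[w]; print(len(X),X.min(0),X.max(0))
L=X[X[:,1]<-.042]; print(len(L),cv2.minAreaRect(L[:,[0,2]].astype(np.float32)))
T=X[abs(X[:,2]-.05)<.008]; print("bar top",len(T),np.median(T,0))
```

```text
825 [-0.02378395 -0.05148124  0.03003812] [0.02644708 0.04527087 0.10532127]
444 ((0.0011903848499059677, 0.07456894218921661), (0.06172935664653778, 0.04939137026667595), 88.16613006591797)
bar top 470 [ 0.00151762 -0.02679273  0.0467785 ]
```

In the tool's units: 0.02 m is 0.32, 0.001 m is 0.016.

```bash
python3 shift.py '[0.096, 0, 0, 0, 0, 0, 0.112, 0.016, 0.16, 0, 0, 0, 0.096, 0, 0.32, 0, 0, 0, 0, 0, 0.32, 0, 0, 0, 0, 0, 0.224, 0, 0, 0, 0, 0, 0, 0, 0, 0, 0, 0, 0, 0, 0, 0]'
python3 - <<'E'
from b import *
plan(F+n*.1063,Rt); o=env.get_obs(); print(o['contact_force'],o['contact_force']@n,o['wrist_torque'])
E
```

```text
clock: 9.05
eef_pos: [0.4829, 0.2024, 0.1912]
ee_rot: [-0.004, 0.97, 0.001, 0.243]
contact_force: [-0.8, 0.0, -3.6]
opening: 0.0294
grip_force: 53.9
clock 9.05 trans cur axes [ 0.0001 -0.0004  0.0409] trans target axes [ 0.     -0.0004  0.0409] rotvec [-0.0007  0.0017  0.0004] j [ 0.39  0.26  2.06 -0.46  0.4  -0.8 ]
[-0.82826873  0.02519849 -3.58122021] -2.7731378670139866 [ 0.00525367  0.64814762 -0.01122918]
```

In the tool's units: 0.014 m is 0.224, 0.012 m is 0.192.

```bash
python3 shift.py '[0, 0, 0.224, 0, 0, 0, 0, 0, 0.192, 0, 0, 0, 0, 0, 0.128, 0, 0, 0, 0, 0, 0.064, 0, 0, 0, 0, 0, 0, 0, 0, 0, 0, 0, 0, 0, 0, 0]'
python3 - <<'E'
from b import *
plan(F+n*.1063,Rt); o=env.get_obs(); print(o['contact_force'],o['contact_force']@n,o['wrist_torque'])
E
```

```text
clock: 9.8
eef_pos: [0.5007, 0.2025, 0.1575]
ee_rot: [-0.004, 0.97, 0.0, 0.243]
contact_force: [0.1, 0.2, -0.7]
opening: 0.0296
grip_force: 54.2
clock 9.8 trans cur axes [-0.0001 -0.0003  0.0028] trans target axes [-0.0001 -0.0003  0.0028] rotvec [-0.0008  0.0014  0.0005] j [ 0.37  0.35  2.04 -0.54  0.33 -0.73]
[ 0.12285804  0.15013851 -0.74953398] -0.7199871156447005 [0.07741669 0.48956901 0.0742223 ]
```

In the tool's units: 0.001 m is 0.016, 0.0007 m is 0.0112.

```bash
python3 shift.py '[0, 0, 0.016, 0, 0, 0, 0, 0, 0.0112, 0, 0, 0, 0, 0, 0, 0, 0, 0, 0, 0, 0, 0, 0, 0]'
python3 shift.py '[0, 0, 0.0112, 0, 0, 0, 0, 0, 0, 0, 0, 0, 0, 0, 0, 0, 0, 0]'
python3 -c "
from b import *
plan(F+n*.1063,Rt); o=env.get_obs(); print(o['contact_force']@n,o['wrist_torque'])"
```

```text
clock: 10.3
eef_pos: [0.5016, 0.2025, 0.1559]
ee_rot: [-0.004, 0.97, 0.001, 0.243]
contact_force: [-0.2, 0.2, -1.6]
opening: 0.0293
grip_force: 54.3
clock: 10.68
eef_pos: [0.5019, 0.2025, 0.1552]
ee_rot: [-0.004, 0.97, 0.001, 0.243]
contact_force: [-0.0, 0.8, -2.1]
opening: 0.0294
grip_force: 54.3
clock 10.675 trans cur axes [-0.0001 -0.0004  0.0002] trans target axes [-0.0001 -0.0004  0.0002] rotvec [-0.0008  0.0014  0.0005] j [ 0.37  0.35  2.04 -0.55  0.33 -0.72]
-1.8171130605737718 [0.11036091 0.44384773 0.0497542 ]
```

In the tool's units: 0.0007 m is 0.0112.

```bash
for i in 1; do python3 shift.py '[0, 0, 0.0112, 0, 0, 0, 0, 0, 0, 0, 0, 0, 0, 0, 0, 0, 0, 0]'; done
python3 -c "
from b import *
o=env.get_obs(); print(o['contact_force']@n,o['wrist_torque'])"
python3 shift.py '[0, 0, 0.0112, 0, 0, 0, 0, 0, 0, 0, 0, 0, 0, 0, 0, 0, 0, 0]'
python3 -c "
from b import *
plan(F+n*.1063,Rt); o=env.get_obs(); print(o['contact_force']@n,o['wrist_torque'])"
```

```text
clock: 11.05
eef_pos: [0.5022, 0.2026, 0.1548]
ee_rot: [-0.004, 0.97, 0.001, 0.243]
contact_force: [-4.8, 2.2, 4.8]
opening: 0.0295
grip_force: 54.9
6.452875457134393 [0.07371011 0.72597803 0.08097183]
clock: 11.42
eef_pos: [0.5024, 0.2029, 0.1547]
ee_rot: [-0.004, 0.97, 0.001, 0.243]
contact_force: [-12.0, 3.6, 12.2]
opening: 0.0296
grip_force: 56.0
clock 11.425 trans cur axes [ 0.0001 -0.0008 -0.0006] trans target axes [ 0.0001 -0.0008 -0.0006] rotvec [-0.0001  0.0023  0.0006] j [ 0.37  0.35  2.04 -0.55  0.33 -0.72]
16.432173996060307 [0.33436858 1.13673498 0.09677783]
```

In the tool's units: -0.0007 m is -0.0112.

```bash
python3 shift.py '[0, 0, -0.0112, 0, 0, 0, 0, 0, 0, 0, 0, 0]'
cat > t.py <<'E'
from b import *
from m import fitplane
import sys
o=env.get_obs(); tcp=o['eef_pos']; print("F.n",o['contact_force']@n,o['contact_force'],o['wrist_torque'])
v,u=np.mgrid[0:420,0:560]
for nm in ("side","top"):
    A=[snap(nm) for _ in range(3)]; c,p,_=A[0]; d=np.median([a[2] for a in A],0)
    P=pts(c,np.c_[u.ravel(),v.ravel()],d).reshape(420,560,3); hsv=cv2.cvtColor(p,cv2.COLOR_RGB2HSV)
    Q=Rt.inv().apply((P-tcp).reshape(-1,3)).reshape(P.shape); ok=(d>0)&(hsv[...,1]<60)
    w=ok&(abs(Q[...,1])<.047)&(abs(Q[...,0])<.023)&(abs(Q[...,2]-.0483)<.006)&(hsv[...,2]>60)
    bd=ok&(abs(Q[...,1])<.14)&(abs(Q[...,0])<.10)&(abs(Q[...,2]-.1063)<.006)
    for s,W in (("bar",w),("board",bd)):
        if W.sum()<30: print(nm,s,W.sum()); continue
        X=Q[W]; X=X[abs(X[:,2]-np.median(X[:,2]))<.003]
        k,res,_,_=np.linalg.lstsq(np.c_[X[:,:2],np.ones(len(X))],X[:,2],rcond=None); print(nm,s,len(X),"z slope x,y",k.round(4),X.min(0).round(3),X.max(0).round(3),"sd",(res/len(X))**.5)
    if nm=="side":cv2.imwrite("pics/%s_%d.png"%(nm,o['clock']*100),cv2.resize(p[80:220,140:320][:,:,::-1],None,fx=4,fy=4))
E
python3 t.py; ls pics
```

```text
clock: 11.68
eef_pos: [0.5023, 0.2027, 0.1547]
ee_rot: [-0.004, 0.97, 0.001, 0.243]
contact_force: [-4.4, 3.4, 3.6]
opening: 0.0296
grip_force: 54.9
F.n 5.254150130581747 [-4.44018075  3.43634153  3.6033458 ] [0.46907056 0.71291521 0.20835625]
side bar 328 z slope x,y [-0.0052 -0.0144  0.0462] [-0.023 -0.047  0.044] [0.023 0.047 0.049] sd [0.0010444]
side board 2491 z slope x,y [-0.0004 -0.0018  0.1047] [-0.1   -0.14   0.102] [0.08  0.14  0.108] sd [0.00106118]
top bar 318 z slope x,y [ 0.0002 -0.007   0.0485] [-0.023 -0.047  0.046] [0.02  0.047 0.051] sd [0.00148492]
top board 2829 z slope x,y [-1.000e-04  6.000e-04  1.068e-01] [-0.1   -0.14   0.104] [0.079 0.14  0.11 ] sd [0.00144537]
side0.png
side3.png
side_1167.png
top0.png
top3.png
w1.png
w2.png
```

Both cameras and the force readings suggest the −y leg is bearing first, with a roll of about 0.01 rad. I'll level it.

In the tool's units: 0.005 rad / 3.1416 = 0.0016.

```bash
python3 shift.py '[0, 0, 0, 0.0016, -0.0003, 0, 0, 0, 0, 0.0016, -0.0003, 0, 0, 0, 0, 0, 0, 0, 0, 0, 0, 0, 0, 0]'
python3 t.py
python3 shift.py '[0, 0, 0.0096, 0, 0, 0, 0, 0, 0, 0, 0, 0, 0, 0, 0, 0, 0, 0]'
python3 t.py
```

```text
clock: 12.48
eef_pos: [0.5022, 0.2024, 0.1545]
ee_rot: [-0.002, 0.97, -0.004, 0.244]
contact_force: [-0.8, 1.6, -2.4]
opening: 0.0294
grip_force: 54.3
F.n -1.7573803693357901 [-0.75243676  1.63320052 -2.38406797] [0.38889323 0.59649253 0.25661396]
side bar 324 z slope x,y [-0.0008 -0.0002  0.0462] [-0.023 -0.047  0.043] [0.023 0.047 0.049] sd [0.00100415]
side board 2481 z slope x,y [-0.0013 -0.0017  0.1045] [-0.1   -0.14   0.102] [0.08  0.14  0.108] sd [0.00105531]
top bar 307 z slope x,y [ 0.006  -0.0006  0.0484] [-0.023 -0.047  0.045] [0.02  0.047 0.051] sd [0.00143982]
top board 2816 z slope x,y [0.002  0.0003 0.1067] [-0.1   -0.14   0.104] [0.077 0.14  0.11 ] sd [0.0014261]
clock: 13.15
eef_pos: [0.5024, 0.2024, 0.1544]
ee_rot: [-0.002, 0.97, -0.004, 0.244]
contact_force: [-5.7, -0.6, 5.9]
opening: 0.0296
grip_force: 55.2
F.n 7.911766742084925 [-5.67609266 -0.5647778   5.94029465] [0.34497644 0.88621112 0.20433235]
side bar 322 z slope x,y [-0.0034  0.001   0.0462] [-0.023 -0.047  0.044] [0.023 0.047 0.049] sd [0.00097689]
side board 2488 z slope x,y [-0.0006 -0.0016  0.1044] [-0.1   -0.14   0.101] [0.08  0.14  0.107] sd [0.00107066]
top bar 315 z slope x,y [ 0.0075 -0.0018  0.0485] [-0.023 -0.047  0.045] [0.022 0.047 0.051] sd [0.00141187]
top board 2832 z slope x,y [0.0005 0.0008 0.1064] [-0.1   -0.14   0.103] [0.079 0.14  0.109] sd [0.00144026]
```

In the tool's units: 0.0005 m is 0.008.

```bash
python3 shift.py '[0, 0, 0.008, 0, 0, 0, 0, 0, 0, 0, 0, 0, 0, 0, 0, 0, 0, 0, 0, 0, 0, 0, 0, 0, 0, 0, 0, 0, 0, 0, 0, 0, 0, 0, 0, 0, 0, 0, 0, 0, 0, 0, 0, 0, 0, 0, 0, 0, 0, 0, 0, 0, 0, 0, 0, 0, 0, 0, 0, 0, 0, 0, 0, 0, 0, 0, 0, 0, 0, 0, 0, 0]'
python3 t.py
```

```text
clock: 14.95
eef_pos: [0.5025, 0.2023, 0.1544]
ee_rot: [-0.002, 0.97, -0.004, 0.244]
contact_force: [-13.0, -2.2, 14.1]
opening: 0.0297
grip_force: 56.5
F.n 18.5497603890731 [-13.03813392  -2.20936865  14.06751106] [0.16953008 1.21632005 0.22222918]
side bar 329 z slope x,y [-0.0017 -0.0047  0.0462] [-0.023 -0.047  0.044] [0.023 0.046 0.049] sd [0.00101985]
side board 2489 z slope x,y [-0.0009 -0.0015  0.1043] [-0.1   -0.14   0.101] [0.08  0.138 0.107] sd [0.0010392]
top bar 319 z slope x,y [0.0101 0.0024 0.0484] [-0.023 -0.047  0.045] [0.021 0.047 0.051] sd [0.00137774]
top board 2816 z slope x,y [0.0002 0.0007 0.1064] [-0.1   -0.14   0.103] [0.078 0.14  0.109] sd [0.00144882]
```

```bash
ls pics
```

```text
side0.png
side3.png
side_1167.png
side_1247.png
side_1315.png
side_1495.png
top0.png
top3.png
w1.png
w2.png
```

```bash
cat > wr.py <<'E'
from b import *
o=env.get_obs(); f=Rt.inv().apply(o['contact_force']-[-.6,.1,-4.0]); t=Rt.inv().apply(o['wrist_torque']-[.005,.648,-.011])
print("tool F",f.round(2),"T",t.round(3)," bearing pt y (L=.25,.3,.4):",[round((t[0]+L*f[1])/f[2],4) for L in(.25,.3,.4)],"x:",[round(-(t[1]-L*f[0])/f[2],4) for L in(.25,.3,.4)])
E
python3 wr.py
python3 shift.py '[0, 0, 0, -0.0013, 0, 0, 0, 0, 0, 0, 0, 0, 0, 0, 0, 0, 0, 0, 0, 0, 0, 0, 0, 0]'; python3 wr.py
python3 shift.py '[0, 0, 0, -0.0006, 0, 0, 0, 0, 0, 0, 0, 0, 0, 0, 0, 0, 0, 0, 0, 0, 0, 0, 0, 0]'; python3 wr.py
```

```text
tool F [  1.94  -0.84 -21.1 ] T [-0.321  0.588 -0.068]  bearing pt y (L=.25,.3,.4): [np.float64(0.0252), np.float64(0.0272), np.float64(0.0312)] x: [np.float64(0.005), np.float64(0.0004), np.float64(-0.0088)]
clock: 15.75
eef_pos: [0.5025, 0.2023, 0.1543]
ee_rot: [-0.003, 0.97, -0.003, 0.244]
contact_force: [-11.8, 0.1, 12.6]
opening: 0.0295
grip_force: 56.2
tool F [  2.06   0.04 -19.94] T [ 0.37   0.463 -0.04 ]  bearing pt y (L=.25,.3,.4): [np.float64(-0.019), np.float64(-0.0191), np.float64(-0.0193)] x: [np.float64(-0.0025), np.float64(-0.0077), np.float64(-0.018)]
clock: 16.25
eef_pos: [0.5025, 0.2023, 0.1544]
ee_rot: [-0.003, 0.97, -0.002, 0.244]
contact_force: [-11.7, 1.4, 12.8]
opening: 0.0296
grip_force: 56.4
tool F [  1.87   1.33 -20.03] T [ 0.7    0.468 -0.008]  bearing pt y (L=.25,.3,.4): [np.float64(-0.0516), np.float64(-0.0549), np.float64(-0.0615)] x: [np.float64(-0.0), np.float64(-0.0047), np.float64(-0.0141)]
```

View pics/side_1495.png

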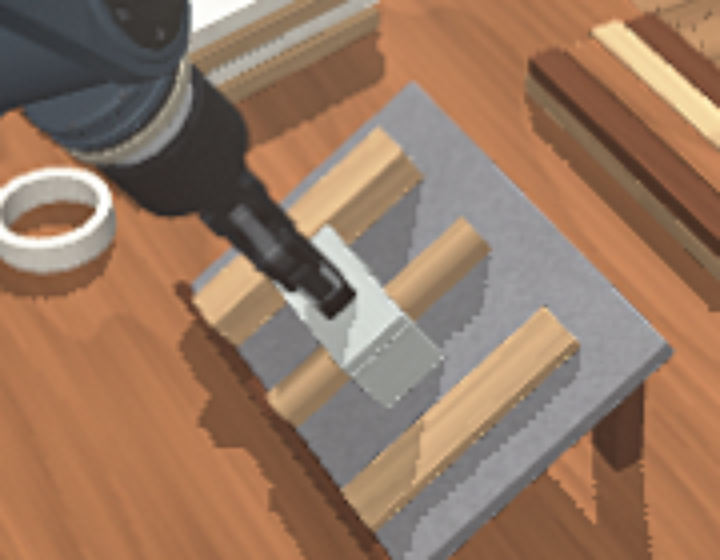

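The view shows the gauge squarely astride the moulding. I'll set the roll to the balanced middle value and hold.

In the tool's units: 0.0038 rad / 3.1416 = 0.0012.

```bash
python3 shift.py '[0, 0, 0, 0.0012, 0, 0, 0, 0, 0, 0, 0, 0, 0, 0, 0, 0, 0, 0, 0, 0, 0, 0, 0, 0]'; python3 wr.py
python3 shift.py '[0, 0, 0, 0, 0, 0, 0, 0, 0, 0, 0, 0, 0, 0, 0, 0, 0, 0, 0, 0, 0, 0, 0, 0, 0, 0, 0, 0, 0, 0, 0, 0, 0, 0, 0, 0, 0, 0, 0, 0, 0, 0, 0, 0, 0, 0, 0, 0, 0, 0, 0, 0, 0, 0, 0, 0, 0, 0, 0, 0]'; python3 wr.py
```

```text
clock: 16.75
eef_pos: [0.5025, 0.2023, 0.1544]
ee_rot: [-0.003, 0.97, -0.003, 0.244]
contact_force: [-12.2, -0.3, 14.1]
opening: 0.0293
grip_force: 56.4
tool F [  1.7   -0.33 -21.42] T [ 0.113  0.495 -0.044]  bearing pt y (L=.25,.3,.4): [np.float64(-0.0014), np.float64(-0.0007), np.float64(0.0009)] x: [np.float64(0.0032), np.float64(-0.0007), np.float64(-0.0087)]
clock: 18.0
eef_pos: [0.5026, 0.2023, 0.1544]
ee_rot: [-0.003, 0.97, -0.003, 0.244]
contact_force: [-11.6, -0.2, 13.2]
opening: 0.0295
grip_force: 56.4
tool F [  1.66  -0.2  -20.4 ] T [ 0.114  0.499 -0.093]  bearing pt y (L=.25,.3,.4): [np.float64(-0.0032), np.float64(-0.0027), np.float64(-0.0017)] x: [np.float64(0.0041), np.float64(0.0), np.float64(-0.0081)]
```

Balanced, held for more than 1 s. Next I'll lift straight off along the normal and turn the gauge upright.

In the tool's units: -0.03 m is -0.48, -0.02 m is -0.32.

```bash
python3 shift.py '[0, 0, -0.048, 0, 0, 0, 0, 0, -0.16, 0, 0, 0, 0, 0, -0.32, 0, 0, 0, 0, 0, -0.48, 0, 0, 0, 0, 0, -0.48, 0, 0, 0, 0, 0, -0.32, 0, 0, 0, 0, 0, 0, 0, 0, 0, 0, 0, 0, 0, 0, 0]'
python3 - <<'E'
from b import *
plan([.557,-.337,.24],frame([0,0,-1],[0,1,0]))
E
```

```text
clock: 19.0
eef_pos: [0.4492, 0.2028, 0.2525]
ee_rot: [-0.003, 0.97, -0.003, 0.243]
contact_force: [-0.2, 0.3, -4.9]
opening: 0.0292
grip_force: 53.8
clock 19.0 trans cur axes [-0.0855 -0.54    0.0649] trans target axes [-0.1078 -0.5398  0.0125] rotvec [-0.0071  0.4911  0.0052] j [ 0.43  0.1   2.06 -0.39  0.56 -0.86]
```

The rows are not in the units I measure in: shifts go in shares of 62.5 mm and turns go in shares of pi rad. I convert before sending: 0.12 rad / 3.1416 = 0.0382.

```bash
python3 shift.py '[0, 0, 0, -0.0003, 0.0255, 0.0003, 0, 0, 0, -0.0006, 0.0382, 0.0003, 0, 0, 0, -0.0006, 0.0382, 0.0003, 0, 0, 0, -0.0003, 0.0382, 0.0003, 0, 0, 0, -0.0003, 0.0162, 0.0003, 0, 0, 0, 0, 0, 0]'
python3 shift.py '[-0.064, -0.32, 0, 0, 0, 0, -0.128, -0.64, 0, 0, 0, 0, -0.176, -0.88, 0, 0, 0, 0, -0.176, -0.88, 0, 0, 0, 0, -0.176, -0.88, 0, 0, 0, 0, -0.176, -0.88, 0, 0, 0, 0, -0.176, -0.88, 0, 0, 0, 0, -0.176, -0.88, 0, 0, 0, 0, -0.176, -0.88, 0, 0, 0, 0, -0.128, -0.64, 0, 0, 0, 0, -0.112, -0.56, 0, 0, 0, 0, -0.064, -0.32, 0, 0, 0, 0]'
python3 shift.py '[0, 0, 0, 0, 0, 0, 0, 0, 0, 0, 0, 0]'
python3 - <<'E'
from b import *
plan([.557,-.337,.14],frame([0,0,-1],[0,1,0])); o=env.get_obs(); print(o['contact_force'],o['wrist_torque'])
c,p,d=snap("side"); np.savez("side4.npz",p=p,d=d); cv2.imwrite("pics/side4.png",p[:,:,::-1])
E
```

```text
clock: 19.75
eef_pos: [0.4499, 0.2027, 0.252]
ee_rot: [0.0, 1.0, -0.0, 0.0]
contact_force: [-0.1, 0.6, -4.4]
opening: 0.0293
grip_force: 53.7
clock: 21.25
eef_pos: [0.5574, -0.3386, 0.252]
ee_rot: [0.0, 1.0, -0.0, 0.0]
contact_force: [0.4, 0.7, -3.9]
opening: 0.0295
grip_force: 53.8
clock: 21.5
eef_pos: [0.5574, -0.3362, 0.2526]
ee_rot: [-0.0, 1.0, 0.0, 0.0]
contact_force: [-0.7, 0.6, -4.2]
opening: 0.0295
grip_force: 53.7
clock 21.5 trans cur axes [ 0.0004 -0.0008  0.1126] trans target axes [ 0.0004 -0.0008  0.1126] rotvec [0.0005 0.0005 0.0006] j [-0.61  0.54  1.37  0.    1.23 -2.19]
[-0.71610731  0.60030844 -4.19036009] [ 0.06744963 -0.02967546  0.02138896]
```

View pics/side4.png

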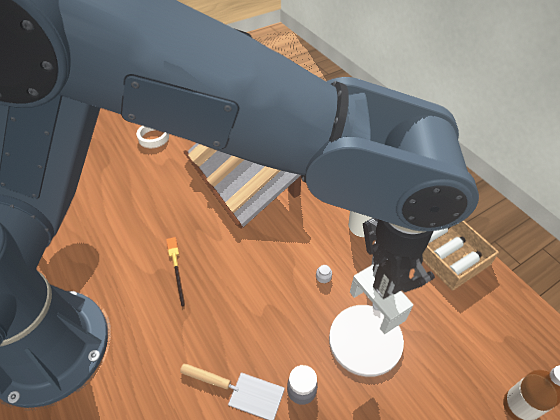

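The gauge is upright above the slab, bridge at about (383,295). I'll lower it in steps.

In the tool's units: 0.03 m is 0.48, 0.025 m is 0.4.

```bash
python3 shift.py '[0, 0, 0.32, 0, 0, 0, 0, 0, 0.48, 0, 0, 0, 0, 0, 0.48, 0, 0, 0, 0, 0, 0.4, 0, 0, 0, 0, 0, 0.24, 0, 0, 0, 0, 0, 0.128, 0, 0, 0, 0, 0, 0, 0, 0, 0, 0, 0, 0, 0, 0, 0]'
python3 shift.py '[0, 0, 0.024, 0, 0, 0, 0, 0, 0.008, 0, 0, 0, 0, 0, 0, 0, 0, 0, 0, 0, 0, 0, 0, 0]'
```

```text
clock: 22.55
eef_pos: [0.5581, -0.3371, 0.1262]
ee_rot: [-0.0, 1.0, -0.0, 0.001]
contact_force: [0.2, 0.0, -4.1]
opening: 0.0298
grip_force: 53.7
clock: 23.05
eef_pos: [0.5578, -0.3369, 0.1233]
ee_rot: [-0.0, 1.0, 0.0, 0.001]
contact_force: [0.3, 0.9, -4.2]
opening: 0.0293
grip_force: 53.7
```

In the tool's units: 0.001 m is 0.016, 0.0007 m is 0.0112.

```bash
python3 shift.py '[0, 0, 0.016, 0, 0, 0, 0, 0, 0.0112, 0, 0, 0, 0, 0, 0, 0, 0, 0, 0, 0, 0, 0, 0, 0]'
python3 shift.py '[0, 0, 0.0112, 0, 0, 0, 0, 0, 0, 0, 0, 0, 0, 0, 0, 0, 0, 0]'
```

```text
clock: 23.55
eef_pos: [0.5578, -0.3369, 0.1216]
ee_rot: [-0.0, 1.0, 0.0, 0.001]
contact_force: [0.5, 0.8, -3.0]
opening: 0.0296
grip_force: 53.7
clock: 23.92
eef_pos: [0.5578, -0.3369, 0.1208]
ee_rot: [-0.0, 1.0, 0.0, 0.001]
contact_force: [-0.3, 0.4, -3.7]
opening: 0.0296
grip_force: 53.7
```

In the tool's units: 0.0006 m is 0.0096.

```bash
python3 shift.py '[0, 0, 0.0096, 0, 0, 0, 0, 0, 0, 0, 0, 0, 0, 0, 0, 0, 0, 0]'
python3 shift.py '[0, 0, 0.008, 0, 0, 0, 0, 0, 0, 0, 0, 0, 0, 0, 0, 0, 0, 0]'
```

```text
clock: 24.3
eef_pos: [0.5577, -0.3369, 0.1202]
ee_rot: [-0.0, 1.0, 0.0, 0.001]
contact_force: [-0.5, 0.2, -3.6]
opening: 0.0294
grip_force: 53.8
clock: 24.68
eef_pos: [0.5579, -0.3369, 0.1202]
ee_rot: [-0.0, 1.0, 0.0, 0.001]
contact_force: [-1.2, 2.5, 3.4]
opening: 0.0294
grip_force: 54.6
```

Touching. I'll release with an opening of 0.06 first, then open fully and rise.

In the tool's units: -0.04 m is -0.64, -0.02 m is -0.32.

```bash
python3 shift.py '[0, 0, 0, 0, 0, 0, 0, 0, 0, 0, 0, 0, 0, 0, 0, 0, 0, 0, 0, 0, 0, 0, 0, 0, 0, 0, 0, 0, 0, 0]' 0.036 20
python3 shift.py '[0, 0, 0, 0, 0, 0, 0, 0, 0, 0, 0, 0, 0, 0, 0, 0, 0, 0, 0, 0, 0, 0, 0, 0, 0, 0, 0, 0, 0, 0, 0, 0, 0, 0, 0, 0]' 0.08
python3 shift.py '[0, 0, -0.16, 0, 0, 0, 0, 0, -0.32, 0, 0, 0, 0, 0, -0.64, 0, 0, 0, 0, 0, -0.64, 0, 0, 0, 0, 0, -0.64, 0, 0, 0, 0, 0, -0.32, 0, 0, 0, 0, 0, 0, 0, 0, 0, 0, 0, 0, 0, 0, 0]'
python3 - <<'E'
from h import *
c,p,d=snap("side"); cv2.imwrite("pics/side5.png",p[:,:,::-1])
E
```

```text
clock: 25.3
eef_pos: [0.5578, -0.3369, 0.1197]
ee_rot: [-0.0, 1.0, 0.0, 0.001]
contact_force: [0.2, -0.8, -0.0]
opening: 0.0361
grip_force: 0.0
clock: 26.05
eef_pos: [0.5578, -0.3369, 0.1197]
ee_rot: [-0.0, 1.0, 0.0, 0.001]
contact_force: [0.3, 1.2, -0.3]
opening: 0.0799
grip_force: 0.0
clock: 27.05
eef_pos: [0.5572, -0.3367, 0.2892]
ee_rot: [-0.0, 1.0, 0.0, 0.0]
contact_force: [0.3, -0.1, -0.5]
opening: 0.0798
grip_force: 0.0
```

View pics/side5.png

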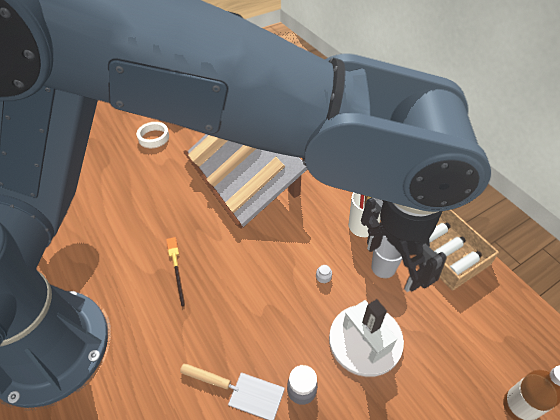

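The gauge stands upright mid-slab at about (370,335). The gripper is clear, and the sticks and pots are where they were. Handing in.

```bash
python3 -c "
from bench import env
print(env.job_done())"
```

```text
the job is handed in; nothing more can be done
None
```

The gauge was held squarely over the moulding for more than a second at about 20 N, with the load balanced between the legs; it now stands upright near the middle of the slab, released, and the job was handed in at about 27 s (no verdict was returned).

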